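# Swap two supply bins in a three-bay rack

## Robot

A 6-joint arm with a two-finger parallel gripper is mounted at the origin on a cart in front of the work surface, level with it; the furniture and walls round the work are solid. World frame = base frame: x ahead of the robot, y to its left, z up, the work surface at z = 0. Lengths are in m, angles in rad, forces in N, time in s.
With the tool pointing down it reaches from about 0.2 to 0.875 m from the base axis. Payload 3.4 kg.
Tool frame: the origin (TCP) lies on the mounting face of the last link; the fingertips stand r.tip_extent ahead of it and the grasp point (between the pads) lies 180 mm ahead of it (r.tip_extent is the distance from the TCP to the fingertips, in m); z points along the fingers, y is the line along which they close (so a half turn about z gives the same grasp; the last joint's range is limited). The gripper opens to 94 mm and grips with 3 to 60 N. Pads are 16 mm wide; open, the fingers measure 119 mm over their backs; the gripper's body (75 mm by 177 mm) begins 78 mm behind the grasp point.
Start: joints at [-1.235, 0.276, 1.505, -0, 1.361, -0.121], TCP at [0.254, -0.516, 0.405] pointing down, gripper open.
Joint ranges: [-2.89, 2.89], [-0.75, 2.08], [0.22, 2.7], [-1.18, 4.32], [0.11, 2.71], [-2.7, 2.7]. Speed limits (rad/s): [2.57, 2.57, 3.14, 3.14, 3.14, 3.14].

## Interface

Orientations are given as a rotation vector (axis times angle).
In Python, from bench import r gives the robot as it stands.
- The arm moves only by the tool jog_arm, never from a script. Its argument "deltas" is one flat list of numbers, 7 for each row, row after row: the turn, a rotation vector about the tool's x, y, z in degrees, then the shift along the tool's x, y, z in cm, then the closure, from 0 (fully open) to 1 (shut). A call has 1 to 8 rows; each row shifts and turns the commanded pose from where the row before left it, along the tool's axes as they then stand; what a row does not reach is not made up. A row lasts 1/12 s, in which the tool goes at most 41.7 mm and 7.16 degrees, less where a joint would pass 70% of its speed; a pose out of reach is approached as far as the arm can. A call with a gripper value outside its range is refused whole. The fingers move at their own pace and stop on an object; "squeeze" is the grip in N (left out, the last holds). Time passes only in rows, so rows that do not move let the fingers close. It gives the time, the measured TCP pose, the force, the opening and the grip force at its end, in the units of the state.
- r.observe(): the state, without advancing time (a new reading comes with each control period).
- r.camera(name): name is "scene" or "top" or "wrist"; returns (picture, depth): 384x512x3 uint8, red, green, blue; 384x512 float32, m along the optical axis (not along the pixel's ray), 0 where there is no reading.
- r.camera_info(name): a dict with "camera_matrix" (3x3 intrinsics, pixels), "R" (3x3) and "t" (3): a world point X has camera coordinates R X + t. Camera axes: x right, y down, z forward; pixel columns grow to the right and rows downward; lengths in m; the calibration is good to about 2 mm. A picture is of the moment at which its call begins: read the wrist's pose just before it. camera_info takes no time and is no camera call; for the wrist camera it gives the pose at the moment of the call.
- r.sign_off(): hands the job in; it is judged then, once.
The state is a dict: "t": time; "qpos": joint angles; "qvel": joint speeds; "effort": joint torques, N m; "eef_pos": TCP position; "tcp_rot": TCP orientation; "force": force on the tool from outside, world axes, zero at the start; "torque": the same for the moment, N m; "gripper_width": opening from 0.0 (shut) to 1.0 (fully open); "finger_force": force on a finger pad.
Only numpy, scipy, OpenCV 4.12 (cv2) and the standard library are available. Lean on these libraries where they do the work, as an engineer would, in place of code of your own. Each camera call takes 0.05 s, during which the arm holds its last target. There are 200 camera calls.

## Task

The vial bin and the plaster bin have been put back in each other's bays of the three-bay rack; swap them, so that each ends pushed fully home in the bay where the other one started, and the bay that is free now is free again. They are full and open, so keep them flat on the table and slide them, do not lift or tip them. Leave the bottle, the can, the ointment tube and the strip of tablets on the rack where they are.

Things in the scene. Friction and masses are not known exactly. Their poses are not given: they have to be found in the camera images.
- bin_rack: Grey sheet-metal rack fixed to the table: three roofed bays side by side, no floor (bins stand on the table). Origin on the table, middle of the line of the dividers' front ends; +x into the bays, away from the robot, y left along the row, z up. Bay centres at y = +114, 0, -114 mm; bays 108 wide between 6 mm dividers, 348 mm over all, 88 mm deep to the back wall.
- rack_roof (a point): Middle of the roof's front edge, on its top, 63 mm above the table (underside 58 mm), 4 mm behind the dividers' front ends; the roof reaches 91 mm back from here. A 16 mm thick marker pen, fixed, lies along its rear edge. Axes as the rack's.
- bay_left (a point): Point on the table where a bin's middle lies when the bin is home against the back wall of the left (+y) bay: 23 mm behind the dividers' front ends. The bin's front 42 mm, with its finger well, then stand out of the bay, clear of the roof. Axes as the rack's.
- bay_middle (a point): The same point of the middle bay.
- bay_right (a point): The same point of the right (-y) bay.
- deep_bin_center (a point): The deep bin (vial bin): open white plastic bin with six vials in its rear part (tops 54 mm above the table). 130 long (x), 100 wide (y), 50 mm high, walls 4, floor 3 mm, 0.3 to 0.6 kg, slides freely on the table. Point at its centre, 25 mm above its underside; -x points to its front panel, which carries a blank card; both rear corners are bevelled by 10 mm.
- deep_bin_well (a point): Middle, on the bin's floor (3 mm up), of the deep bin's empty finger well: the space behind the front panel, 36 mm long in x and 92 mm wide in y, open above. Front panel 50 mm high at its -x side, a cross wall 34 mm high and 4 mm thick at its +x side. It lies 43 mm ahead (-x) of the bin's centre. Axes as the bin's.
- shallow_bin_center (a point): The shallow bin (plaster bin): same length, width, walls, floor, bevels and weight as the deep bin, but 36 mm high, with three small paper-plaster rolls in its rear part (tops 41 mm above the table). Point at its centre, 18 mm above its underside; axes as the deep bin's.
- shallow_bin_well (a point): Middle, on the floor, of the shallow bin's empty finger well: 36 x 92 mm as in the deep bin and as far from the bin's centre; front panel 36 mm and cross wall 28 mm high.
- tablet_strip: Bystander: flat strip of tablets, 42 x 95 x 5 mm, lying on the rack's roof above the bay that is free. Origin at its centre.
- saline_bottle_b_center (a point): Bystander: white saline bottle, 45 mm across, 139 mm high, standing to the left of the rack. Point half-way up.
- plaster_can_center (a point): Bystander: can of surgical plaster, 55 mm across, 112 mm high, standing to the right of the rack. Point half-way up.
- ointment_tube_center (a point): Bystander: ointment tube lying in front of the rack near the table's edge, 38 x 136 x 26 mm, long in y. Point half-way up.

How it is judged:
At the end, for the whole second after the job is handed in: Each bin stands flat and at rest in the bay where the other one started, its rear end within 7 mm of the back wall; the bay under the tablet strip is empty (x of each of deep_bin_center, shallow_bin_center in the frame of bin_rack above 0.016 m and y of deep_bin_center in the frame of bin_rack between -0.13 and 0.13 m and horizontal distance between each of deep_bin_center, shallow_bin_center and tablet_strip above 0.08 m and distance of each of deep_bin_center, shallow_bin_center from where it was at the start of the episode above 0.08 m and height (world z) of deep_bin_center below 0.029 m and angle between each of deep_bin_center, shallow_bin_center's own z axis and vertical below 0.05 rad and linear speed of each of deep_bin, shallow_bin below 0.02 m/s and y of shallow_bin_center in the frame of bin_rack between -0.13 and 0.13 m and height (world z) of shallow_bin_center below 0.022 m); the robot touches nothing.
It fails at once if a bin is lifted more than 15 mm off the table (height (world z) of deep_bin_center above 0.04 m or height (world z) of shallow_bin_center above 0.033 m).
It fails at once if a bin is tipped by more than 15 degrees (angle between any of deep_bin_center, shallow_bin_center's own z axis and vertical above 0.26 rad).
It fails at once if the saline bottle or the plaster can is moved more than 20 mm or knocked over (distance of any of saline_bottle_b_center, plaster_can_center from where it was at the start of the episode above 0.02 m or angle between any of saline_bottle_b_center, plaster_can_center's own z axis and vertical above 0.35 rad).
It fails at once if the ointment tube or the tablet strip is moved more than 20 mm (distance of any of ointment_tube_center, tablet_strip from where it was at the start of the episode above 0.02 m).
It also fails if it takes over 51 s, if anything falls off the work surface, if the arm or the gripper's body presses on something with over 40 N, if the wrist force passes 120 N, or if a joint passes its speed limit or range.

## Working session

There is one attempt and no reset: what is moved stays moved. The work goes in short steps, Python scripts to look and compute and a tool call to move; the robot and the scene stay as the last step left them, time stands still between calls to the robot, and variables do not carry over. Pictures are saved under pics/ and viewed, at most 10 in all, crops included, and the job is handed in when it is done.

Besides the shell and the picture viewer there is one more tool, called after "Call:" by a JSON object that holds its "method" and its "body", one argument or row to a line. jog_arm: Moves the arm, as the interface text tells. Its arguments: {"type":"object","properties":{"deltas":{"type":"array"},"squeeze":{"type":"number"}},"required":["deltas"]}

```bash
ls; mkdir -p pics
cat > h.py <<'E'
import numpy as np, cv2
from bench import r
from scipy.spatial.transform import Rotation as Ro
def pts(name):
    im,d=r.camera(name); c=r.camera_info(name); K=np.array(c["camera_matrix"]);R=np.array(c["R"]);t=np.array(c["t"])
    v,u=np.mgrid[:384,:512]
    P=np.stack([(u-K[0,2])/K[0,0]*d,(v-K[1,2])/K[1,1]*d,d],-1)
    return im,d,(P-t)@R,c
E
python3 - <<'E'
from h import *
s=r.observe(); print(s, r.tip_extent)
ims=[]
for n in("top","scene"):
    im,d,P,c=pts(n); np.savez(n+"0.npz",im=im,P=P,d=d,**{k:np.array(v) for k,v in c.items()}); ims.append(im)
    cv2.imwrite(f"pics/{n}0.png",cv2.resize(im[...,::-1],(768,576)))
    print(n,np.array(c["camera_matrix"]).tolist(),-np.array(c["R"]).T@np.array(c["t"]))
E
```

```text
pics
{'t': 0.0, 'qpos': array([-1.23497342e+00,  2.76590971e-01,  1.50614969e+00, -1.22905819e-05,
        1.36068990e+00, -1.21006381e-01]), 'qvel': array([ 0.00098322, -0.00115253, -0.00144637,  0.00025355,  0.00045299,
       -0.00020488]), 'effort': array([ 1.86932048e-03, -4.04572999e+01, -2.37219912e+01,  7.02805188e-02,
        3.40906461e-02, -1.44221981e-04]), 'eef_pos': array([ 0.25355271, -0.51583482,  0.40380011]), 'tcp_rot': array([-3.05821526e+00, -7.10952687e-01,  3.28068487e-04]), 'force': array([-1.10475514, -0.3148469 ,  0.34258192]), 'torque': array([ 0.0136177 , -0.02252898,  0.01228044]), 'finger_force': 0.0, 'gripper_width': 1.0058691806664881} 0.1992
top [[354.8521982042303, 0.0, 256.64958170300054], [0.0, 354.8521982042303, 189.95885954843342], [0.0, 0.0, 1.0]] [0.3982047  0.09896592 1.06799322]
scene [[425.6069323704036, 0.0, 257.0753391251843], [0.0, 425.6069323704036, 188.22254036107347], [0.0, 0.0, 1.0]] [-0.08924237  0.56853784  0.73914762]
```

View pics/top0.png

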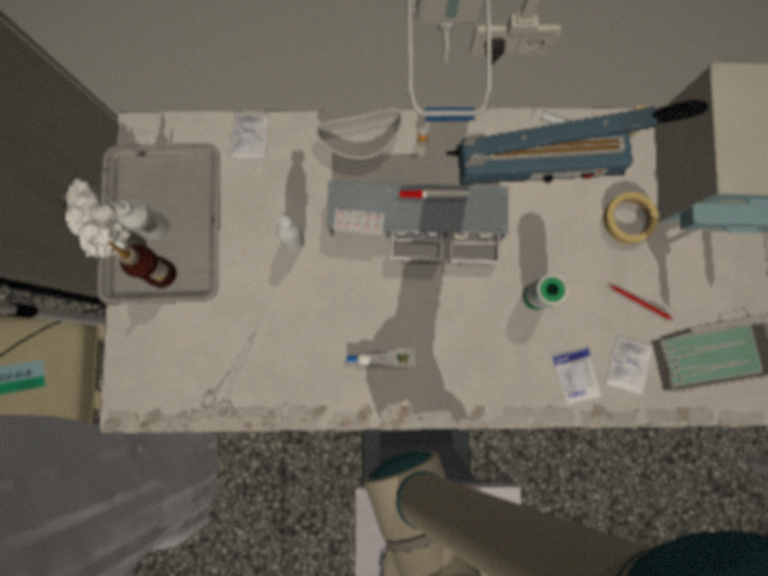

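View pics/scene0.png

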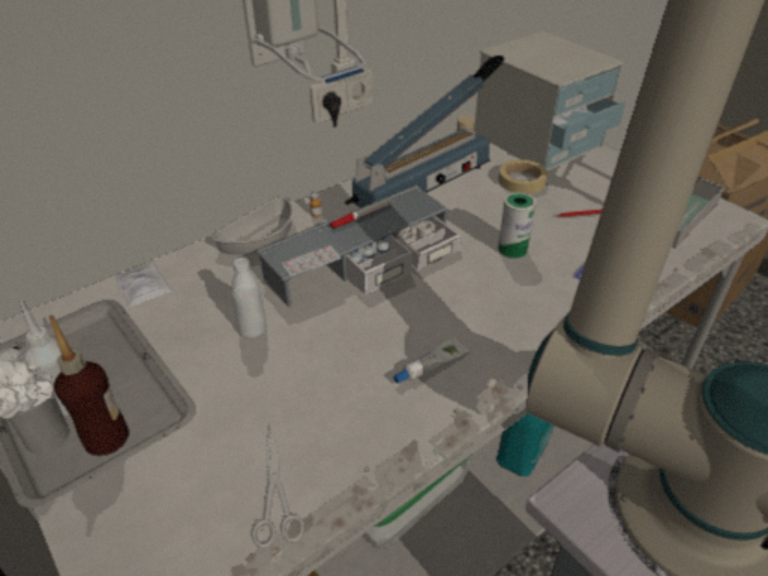

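The top view shows the left bay free, with the tablet strip over it at (358,220). The vial bin is in the middle bay at (417,247) and the plaster bin in the right bay at (473,249). The can is at (547,292), the tube at (380,357) and the bottle at (288,232). Next I measure them.

Run:
```python
from h import *
z=np.load("top0.npz"); P=z["P"]; d=z["d"]; im=z["im"]
win=np.zeros((384,512),bool)
win[115:172,210:345]=1
Z=P[...,2]
m=win&(abs(Z-.063)<.005)
# plane hist
print(np.histogram(Z[win],bins=np.arange(-.01,.16,.01)))
n,l,st,ce=cv2.connectedComponentsWithStats(m.astype(np.uint8))
k=1+np.argmax(st[1:,4]); q=P[l==k]; rc=cv2.minAreaRect((q[:,:2]*1000).astype(np.float32)); print("roof",rc,st[k],np.median(q[:,2]))
# front edge per column: min x among roof pixels
ys=[];xs=[]
for u in range(st[k,0]+4,st[k,0]+st[k,2]-4):
    c=P[:,u][l[:,u]==k]; i=c[:,0].argmin(); ys.append(c[i,1]);xs.append(c[i,0])
print(np.round(np.c_[ys,xs][::6]*1000).astype(int).tolist())
for nm,(a,b,c_,e),lo in (("bottle",(135,170,180,205),.05),("can",(180,208,345,380),.08),("tube",(228,248,226,280),.012)):
    w=np.zeros_like(win);w[a:b,c_:e]=1;w&=Z>lo;q=P[w];print(nm,len(q),q.min(0).round(3),q.max(0).round(3),np.median(q,0).round(3))
w=np.zeros_like(win);w[157:178,255:335]=1
w&=(Z>.025)&(Z<.056)
n,l,st,ce=cv2.connectedComponentsWithStats(w.astype(np.uint8))
for k in range(1,n):
    if st[k,4]>15: q=P[l==k]; print("bin",st[k],q.min(0).round(3),q.max(0).round(3))
```

```text
(array([ 904, 2050,  157,  199,  214,  100,  186, 3540,  272,   32,    0,
          0,    0,    0,    0,    0]), array([-0.01,  0.  ,  0.01,  0.02,  0.03,  0.04,  0.05,  0.06,  0.07,
        0.08,  0.09,  0.1 ,  0.11,  0.12,  0.13,  0.14,  0.15]))
roof ((684.1207885742188, 34.65153503417969), (351.449951171875, 103.16991424560547), 87.44889831542969) [ 217  120  122   37 3427] 0.06399779527674718
[[200, 650], [183, 646], [165, 643], [148, 641], [131, 642], [113, 636], [96, 644], [79, 642], [61, 642], [44, 642], [27, 641], [9, 642], [-9, 639], [-26, 639], [-43, 638], [-61, 639], [-78, 638], [-95, 638], [-113, 635]]
bottle 266 [0.398 0.099 0.05 ] [0.656 0.301 1.068] [0.632 0.276 0.107]
can 383 [ 0.398 -0.23   0.082] [0.545 0.099 1.068] [ 0.517 -0.199  0.112]
tube 252 [0.387 0.072 0.012] [0.413 0.175 1.068] [0.399 0.125 0.019]
bin [260 157  37  18 230] [ 0.585 -0.02   0.025] [0.638 0.088 0.056]
bin [299 157  36  19 206] [ 0.582 -0.134  0.025] [ 0.638 -0.027  0.042]
```

```bash
cat >> h.py <<'E'
PSI=np.radians(-1.7); O=np.array([.637,.036])
def setrack(psi,o):
    global PSI,O; PSI=psi;O=np.array(o)
def rack(p):
    c,s=np.cos(PSI),np.sin(PSI); q=np.asarray(p)[...,:2]-O
    return np.stack([q@[c,s],q@[-s,c]],-1)
def pose():
    s=r.observe(); R=Ro.from_rotvec(s["tcp_rot"]).as_matrix(); y=R[:,1]
    return s["eef_pos"],R,np.degrees(np.arctan2(y[1],y[0]))
def go(xr,yr,z=None,psi=None):
    "tool-frame shift (cm) for TCP to rack xy, after turn to rack yaw; turn about tool z (deg)"
    p,R,yaw=pose(); c,s=np.cos(PSI),np.sin(PSI); d=np.array([xr,yr])-rack(p)
    print("turn z %.2f"%-(np.degrees(PSI)-yaw),"tilt",R[2].round(4),"shift x %.2f y %.2f z %.2f cm"%(d[1]*100,d[0]*100,0 if z is None else (p[2]-z)*100),"at rack",rack(p).round(4),p[2].round(4))
E
python3 - <<'E'
from h import *
z=np.load("top0.npz"); P=z["P"]; Z=P[...,2]
win=np.zeros((384,512),bool); win[115:172,210:345]=1
m=win&(abs(Z-.063)<.006)
f=[]
for u in range(222,336):
    v=np.where(m[:,u])[0]
    if len(v)>5: f.append(P[v.max(),u,:2])
f=np.array(f)
l=cv2.fitLine((f*1000).astype(np.float32),cv2.DIST_HUBER,0,.01,.01).ravel(); print("edge",l,np.degrees(np.arctan2(-l[0]/np.sign(l[1]),abs(l[1]))))
q=P[m]
for lo,hi in((.65,.66),(.66,.67),(.68,.69),(.70,.71)):
    s=q[(q[:,0]>lo)&(q[:,0]<hi)]; print(lo,s[:,1].min().round(4),s[:,1].max().round(4))
go(-.04,0,.36)
E
```

```text
edge [3.3158138e-02 9.9945015e-01 6.4113916e+02 4.1197643e+01] -1.9001696
0.65 -0.1394 0.2121
0.66 -0.1405 0.2089
0.68 -0.1403 0.2095
0.7 -0.1414 0.2093
turn z -62.13 tilt [ 2.0e-04 -1.6e-03 -1.0e+00] shift x 56.30 y 32.69 z 4.39 cm at rack [-0.3669 -0.563 ] 0.4039
```

Call:
{"method": "jog_arm", "body": {
  "deltas": [0,0,-7,0,0,0,0.65,0,0,-7,0,0,0,0.65,0,0,-7,0,0,0,0.65,0,0,-7,0,0,0,0.65,0,0,-7,0,0,0,0.65,0,0,-7,0,0,0,0.65,0,0,-7,0,0,0,0.65,0,0,-7,0,0,0,0.65]
}}

```text
t: 0.77
eef_pos: [0.2536, -0.5159, 0.4042]
tcp_rot: [-2.361, -2.071, -0.001]
force: [-0.1, -0.6, 0.7]
gripper_width: 0.469
finger_force: 0.0
```

Call:
{"method": "jog_arm", "body": {
  "deltas": [0,0,-6.3,0,0,0,0.65,0,0,0,3.5,2.04,0,0.65,0,0,0,3.5,2.04,0,0.65,0,0,0,3.5,2.04,0,0.65,0,0,0,3.5,2.04,0,0.65,0,0,0,3.5,2.04,0,0.65,0,0,0,3.5,2.04,0,0.65,0,0,0,3.5,2.04,0,0.65]
}}

```text
t: 1.43
eef_pos: [0.4033, -0.2731, 0.4044]
tcp_rot: [-2.251, -2.191, -0.0]
force: [0.9, 0.3, 0.6]
gripper_width: 0.347
finger_force: 0.0
```

Call:
{"method": "jog_arm", "body": {
  "deltas": [0,0,0,3.5,2.04,0,0.65,0,0,0,3.5,2.04,0,0.65,0,0,0,3.5,2.04,0,0.65,0,0,0,3.5,2.04,0,0.65,0,0,0,3.5,2.04,0,0.65,0,0,0,3.5,2.04,0,0.65,0,0,0,3.5,2.04,0,0.65,0,0,0,3.5,2.04,0,0.65]
}}

```text
t: 2.1
eef_pos: [0.574, 0.0027, 0.4043]
tcp_rot: [-2.25, -2.192, 0.001]
force: [-0.3, -0.7, 0.4]
gripper_width: 0.349
finger_force: 0.0
```

Call:
{"method": "jog_arm", "body": {
  "deltas": [0,0,0,0,0,0,0.65,0,0,0,0,0,0,0.65,0,0,0,0,0,0,0.65]
}}

```text
t: 2.35
eef_pos: [0.5732, 0.0006, 0.404]
tcp_rot: [-2.249, -2.192, 0.003]
force: [-0.3, -0.3, -0.2]
gripper_width: 0.352
finger_force: 0.0
```

```bash
sed -i 's/radians(-1.7)/radians(-1.9)/' h.py
python3 - <<'E'
from h import *
go(-.04,0,.36)
im,d,P,c=pts("wrist"); np.savez("wrist0.npz",im=im,P=P)
cv2.imwrite("pics/wrist0.png",cv2.resize(im[...,::-1],(768,576)))
Z=P[...,2]; print(np.histogram(Z,bins=np.arange(-.02,.3,.02))[0])
m=(Z>.02)&(Z<.07); q=P[m]
p=rack(q); print(p.min(0),p.max(0))
E
```

```text
turn z 0.42 tilt [-8.0e-04 -1.8e-03 -1.0e+00] shift x 3.75 y 2.26 z 4.40 cm at rack [-0.0626 -0.0375] 0.404
[29437 78464  6061  2643 34124   980  2549  1079    25     0     0   494
  1062  1528  2054]
[-0.25346981 -0.27830343] [0.20897065 0.13647821]
```

View pics/wrist0.png

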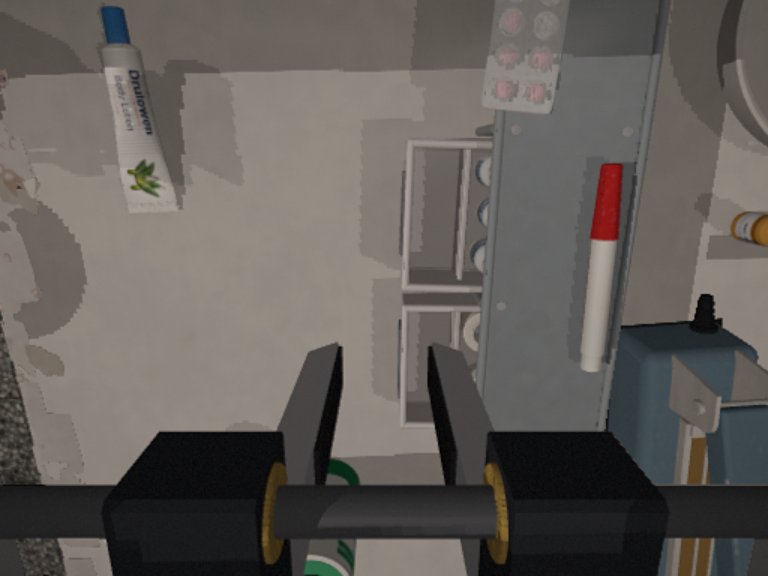

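The wrist view shows the deep bin's front panel at u≈408 (v 140–290) with its cross wall at u≈462. The shallow bin's panel is at u≈404 (v 305–425), and the roof edge runs at u≈485–497. I now measure these from the depth points.

Run:
```python
from h import *
z=np.load("wrist0.npz"); P=z["P"]; Z=P[...,2]
m=(abs(Z-.063)<.005); m[:, :310]=0; m[:75]=0; m[265:]=0
f=np.array([P[v,np.where(m[v])[0].min(),:2] for v in range(90,262) if m[v].any()])
l=cv2.fitLine((f*1000).astype(np.float32),cv2.DIST_HUBER,0,.01,.01).ravel(); a=np.arctan2(-l[0]/np.sign(l[1]),abs(l[1])); print("edge",l,np.degrees(a),"z",np.median(Z[m]))
def fit(nm,h,v0,v1,u0,u1):
    w=np.zeros(Z.shape,bool);w[v0:v1,u0:u1]=1;w&=abs(Z-h)<.006; q=P[w]; print(nm,w.sum(),"z",np.median(q[:,2]).round(4))
    p=rack(q); l=cv2.fitLine((q[:,:2]*1000).astype(np.float32),cv2.DIST_HUBER,0,.01,.01).ravel()
    print("  rack x med",np.median(p[:,0]).round(4),"y",p[:,1].min().round(4),p[:,1].max().round(4),"ang",np.degrees(np.arctan2(-l[0]/np.sign(l[1]),abs(l[1]))).round(2))
fit("deep panel",.05,93,195,262,280); fit("shallow panel",.036,203,284,260,278)
fit("deep cross",.034,100,186,302,312)
fit("deep rim",.05,90,197,262,325); fit("shallow rim",.036,201,286,260,325)
w=np.zeros(Z.shape,bool);w[:150,60:125]=1;w&=Z>.008;print("tube",rack(P[w]).min(0),rack(P[w]).max(0))
```

```text
edge [4.1709196e-02 9.9912977e-01 6.3854163e+02 2.0949625e+01] -2.3904543 z 0.06363900204591327
deep panel 596 z 0.0507
  rack x med -0.0485 y -0.0511 0.0489 ang -2.71
shallow panel 445 z 0.0368
  rack x med -0.0486 y -0.1643 -0.0657 ang -1.88
deep cross 341 z 0.0342
  rack x med -0.0095 y -0.0474 0.0426 ang -2.4
deep rim 1101 z 0.0507
  rack x med -0.0452 y -0.0552 0.0498 ang -1.55
shallow rim 758 z 0.0367
  rack x med -0.0464 y -0.166 -0.0655 ang -9.03
tube [-0.25824733  0.01561668] [-0.06361554  0.13140972]
```

```bash
sed -i 's/radians(-1.9)/radians(-2.2)/; s/O=np.array(\[.637,.036\])/O=np.array([.634,.035])/' h.py
python3 - <<'E'
from h import *
go(-.0455,0,.208)
E
```

```text
turn z 0.65 tilt [-7.0e-04 -1.4e-03 -1.0e+00] shift x 3.74 y 1.41 z 19.63 cm at rack [-0.0596 -0.0374] 0.4043
```

Call:
{"method": "jog_arm", "body": {
  "deltas": [0,0,0.6,1.9,0.7,0,0.65,0,0,0,1.85,0.7,0,0.65,0,0,0,0,0,3.5,0.65,0,0,0,0,0,3.5,0.65,0,0,0,0,0,3.0,0.65,0,0,0,0,0,2.0,0.65,0,0,0,0,0,0,0.65,0,0,0,0,0,0,0.65]
}}

```text
t: 3.07
eef_pos: [0.5881, 0.0362, 0.2842]
tcp_rot: [-2.264, -2.176, 0.003]
force: [0.1, 0.2, 0.0]
gripper_width: 0.35
finger_force: 0.0
```

Run:
```python
from h import *
go(-.0455,0,.208)
im,d,P,c=pts("wrist"); Z=P[...,2]
cv2.imwrite("pics/wrist1.png",cv2.resize(im[...,::-1],(768,576)))
```

```text
turn z -0.05 tilt [-3.0e-04 -2.2e-03 -1.0e+00] shift x 0.06 y 0.04 z 7.62 cm at rack [-0.0459 -0.0006] 0.2842
```

View pics/wrist1.png

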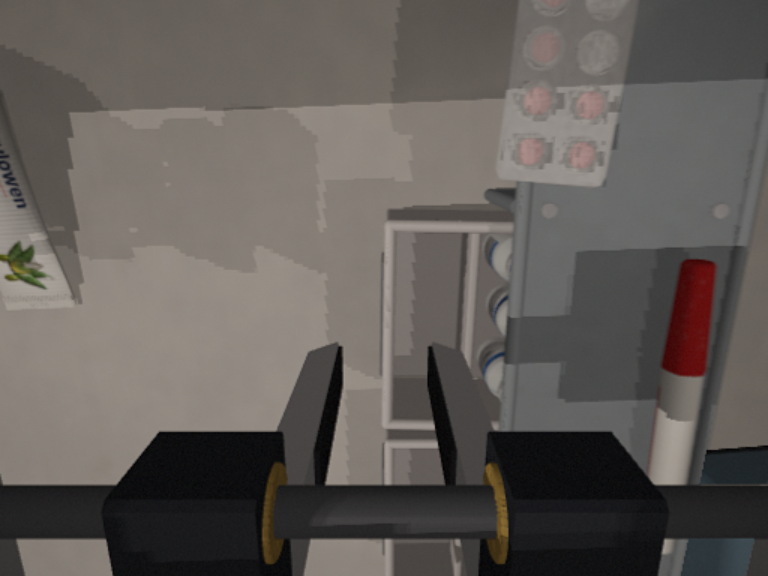

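The fingers straddle the deep panel (panel at u≈388, tips at u≈343 and 428), so I go down and grip.

Call:
{"method": "jog_arm", "body": {
  "deltas": [0,0,0,0,0,3.0,0.65,0,0,0,0,0,3.0,0.65,0,0,0,0,0,1.5,0.65,0,0,0,0,0,0,0.65,0,0,0,0,0,0,1,0,0,0,0,0,0,1,0,0,0,0,0,0,1,0,0,0,0,0,0,1],
  "squeeze": 25
}}

```text
t: 3.78
eef_pos: [0.5894, 0.0375, 0.2115]
tcp_rot: [2.26, 2.178, 0.004]
force: [0.4, 0.6, -0.1]
gripper_width: 0.102
finger_force: 0.0
```

Run:
```python
from h import *
s=r.observe(); print(s["gripper_width"],s["finger_force"],s["force"]); go(-.16,0,.208)
```

```text
0.1017766609902729 0.0 [ 0.38286307  0.56235583 -0.13929986]
turn z 0.07 tilt [-1.0e-04  3.6e-03 -1.0e+00] shift x -0.08 y -11.54 z 0.35 cm at rack [-0.0446  0.0008] 0.2115
```

Call:
{"method": "jog_arm", "body": {
  "deltas": [0,0,0,0,0,0,1,0,0,0,0,0,0,1,0,0,0,0,0,0,1,0,0,0,0,-0.5,0,1,0,0,0,0,-1,0,1,0,0,0,0,-1,0,1]
}}

```text
t: 4.28
eef_pos: [0.5651, 0.0384, 0.211]
tcp_rot: [2.259, 2.176, 0.008]
force: [3.5, -0.7, 4.0]
gripper_width: 0.044
finger_force: 25.0
```

Call:
{"method": "jog_arm", "body": {
  "deltas": [0,0,0,0,-1.2,0,1,0,0,0,0,-1.5,0,1,0,0,0,0,-1.5,0,1,0,0,0,0,-1.5,0,1,0,0,0,0,-1.5,0,1,0,0,0,0,-1.3,0,1,0,0,0,0,0,0,1]
}}

```text
t: 4.87
eef_pos: [0.4768, 0.0419, 0.211]
tcp_rot: [2.261, 2.179, 0.002]
force: [0.1, 0.8, 9.5]
gripper_width: 0.048
finger_force: 25.0
```

```bash
cat >> h.py <<'E'
def look(tag,name="top"):
    im,d,P,c=pts(name); np.savez(tag+".npz",im=im,P=P); cv2.imwrite(f"pics/{tag}.png",cv2.resize(im[...,::-1],(768,576))); return im,P
E
python3 - <<'E'
from h import *
s=r.observe(); print(s["gripper_width"],s["finger_force"],s["force"]); go(-.1555,0.125,.208)
look("w2","wrist")
E
```

```text
0.047691543729526276 25.003250241279602 [0.14328607 0.76315925 9.45873975]
turn z 0.09 tilt [-2.0e-04  1.6e-03 -1.0e+00] shift x 12.41 y 0.18 z 0.30 cm at rack [-0.1573  0.0009] 0.211
```

View pics/w2.png

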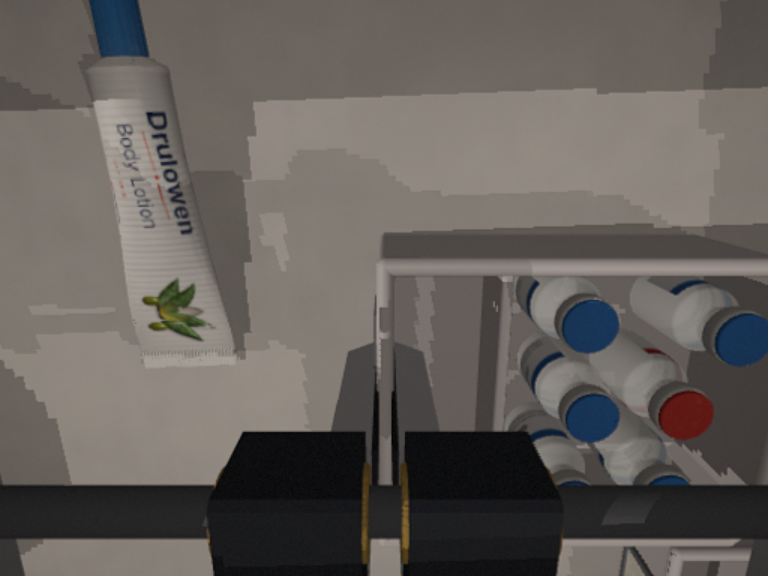

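The deep bin came out flat in the grip, and the tube's near edge (u≈235) is well left of the outer finger (u≈340). I slide it left to park it.

Call:
{"method": "jog_arm", "body": {
  "deltas": [0,0,0,0.5,0,-0.1,1,0,0,0,1,0,0,1,0,0,0,1.5,0,0,1,0,0,0,1.5,0,0,1,0,0,0,1.5,0,0,1,0,0,0,1.5,0,0,1,0,0,0,1.5,0,0,1,0,0,0,1.5,0,0,1]
}}

```text
t: 5.58
eef_pos: [0.4819, 0.1468, 0.211]
tcp_rot: [2.261, 2.18, -0.004]
force: [-0.1, -6.3, 7.6]
gripper_width: 0.041
finger_force: 25.0
```

Call:
{"method": "jog_arm", "body": {
  "deltas": [0,0,0,1.2,0,0,1,0,0,0,0.7,0,0,1,0,0,0,0,0,0,1,0,0,0,0,0,0,0.65,0,0,0,0,0,0,0.65,0,0,0,0,0,0,0.65,0,0,0,0,0,0,0.65,0,0,0,0,0,0,0.65]
}}

```text
t: 6.25
eef_pos: [0.483, 0.1655, 0.2103]
tcp_rot: [-2.262, -2.179, 0.002]
force: [0.5, -0.5, -0.1]
gripper_width: 0.338
finger_force: 0.0
```

Call:
{"method": "jog_arm", "body": {
  "deltas": [0,0,0,0,0,-2,0.65,0,0,0,0,0,-3,0.65,0,0,0,0,0,-3,0.65,0,0,0,0,0,0,0.65]
}}

```text
t: 6.58
eef_pos: [0.4853, 0.1659, 0.2955]
tcp_rot: [2.259, 2.176, 0.013]
force: [0.4, 0.1, 0.6]
gripper_width: 0.349
finger_force: 0.0
```

Run:
```python
from h import *
s=r.observe(); print(s["gripper_width"],s["finger_force"],s["force"]); go(-.0455,-.115,.208)
im,P=look("w3","wrist")
look("t3")
```

```text
0.34937815674678585 0.0 [0.41263325 0.14719176 0.60233561]
turn z 0.05 tilt [ 0.0023  0.0097 -1.    ] shift x -24.01 y 10.81 z 8.75 cm at rack [-0.1536  0.1251] 0.2955
```

View pics/w3.png

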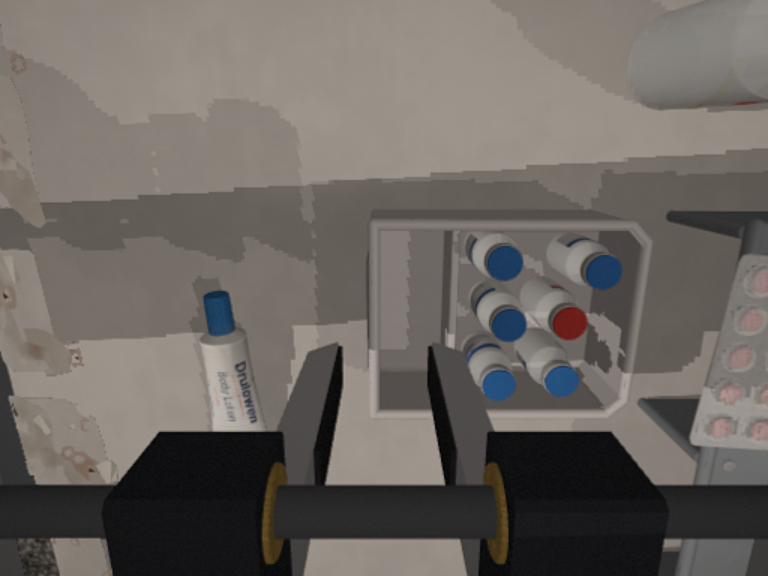

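Call:
{"method": "jog_arm", "body": {
  "deltas": [0,0,0,-3,1.35,0,0.65,0,0,0,-3,1.35,0,0.65,0,0,0,-3,1.35,0,0.65,0,0,0,-3,1.35,0,0.65,0,0,0,-3,1.35,0,0.65,0,0,0,-3,1.35,0,0.65,0,0,0,-3,1.35,0,0.65,0,0,0,-3,1.35,0,0.65]
}}

```text
t: 7.35
eef_pos: [0.582, -0.0798, 0.2886]
tcp_rot: [-2.26, -2.177, 0.003]
force: [0.8, 0.1, 0.6]
gripper_width: 0.348
finger_force: 0.0
```

Call:
{"method": "jog_arm", "body": {
  "deltas": [0,0,0,0,0,0,0.65,0,0,0,0,0,0,0.65,0,0,0,0,0,0,0.65]
}}

```text
t: 7.6
eef_pos: [0.5815, -0.078, 0.289]
tcp_rot: [-2.26, -2.176, 0.003]
force: [0.5, 0.7, 0.2]
gripper_width: 0.352
finger_force: 0.0
```

Run:
```python
from h import *
s=r.observe(); print(s["gripper_width"],s["force"]); go(-.0455,-.115,.208)
im,P=look("w4","wrist"); Z=P[...,2]
p=rack(P); m=(abs(Z-.0365)<.005)&(p[...,1]<-.05)&(p[...,1]>-.18)&(p[...,0]<-.038)&(p[...,0]>-.08)
q=p[m]; print(m.sum(),np.median(q,0),q.min(0),q.max(0))
l=cv2.fitLine((q*1000).astype(np.float32),cv2.DIST_HUBER,0,.01,.01).ravel();print(l)
```

```text
0.3520011823161148 [0.49187438 0.65059681 0.2432641 ]
turn z 0.03 tilt [ 0.0014 -0.0038 -1.    ] shift x -0.01 y 0.26 z 8.10 cm at rack [-0.0481 -0.1149] 0.289
1009 [-0.04499286 -0.1088144 ] [-0.04760935 -0.1639391 ] [-0.03800081 -0.06359207]
[ 2.6863343e-03  9.9999636e-01 -4.4923378e+01 -1.1062345e+02]
```

Call:
{"method": "jog_arm", "body": {
  "deltas": [0,0,0,0,0.3,3.0,0.65,0,0,0,0,0,3.0,0.65,0,0,0,0,0,1.8,0.65,0,0,0,0,0,0,0.65,0,0,0,0,0,0,1,0,0,0,0,0,0,1,0,0,0,0,0,0,1,0,0,0,0,0,0,1]
}}

```text
t: 8.32
eef_pos: [0.5859, -0.0782, 0.2143]
tcp_rot: [2.26, 2.178, 0.002]
force: [-0.3, -1.1, 1.1]
gripper_width: 0.103
finger_force: 0.0
```

Call:
{"method": "jog_arm", "body": {
  "deltas": [0,0,0,0,0,0,1,0,0,0,0,0,0,1,0,0,0,0,0,0,1,0,0,0,0,-0.5,0,1,0,0,0,0,-1,0,1,0,0,0,0,-1.2,0,1,0,0,0,0,-1.5,0,1,0,0,0,0,-1.5,0,1]
}}

```text
t: 8.98
eef_pos: [0.5293, -0.0767, 0.2139]
tcp_rot: [2.258, 2.175, 0.006]
force: [4.6, -0.6, 3.2]
gripper_width: 0.036
finger_force: 25.0
```

Call:
{"method": "jog_arm", "body": {
  "deltas": [0,0,0,0,-1.5,0,1,0,0,0,0,-1.5,0,1,0,0,0,0,-1.0,0,1,0,0,0,0,0,0,1]
}}

```text
t: 9.32
eef_pos: [0.4871, -0.0749, 0.2139]
tcp_rot: [2.261, 2.178, 0.001]
force: [-0.5, -1.2, 9.8]
gripper_width: 0.04
finger_force: 25.0
```

Run:
```python
from h import *
s=r.observe(); print(s["gripper_width"],s["finger_force"],s["force"]); go(-.045,0,.208)
im,P=look("t5"); Z=P[...,2]; p=rack(P)
# shallow and deep contents/rims in rack frame
for nm,y0,y1,h in(("shallow",-.19,-.03,.036),("deep",.04,.2,.05)):
    m=(abs(Z-h)<.008)&(p[...,1]>y0)&(p[...,1]<y1)&(p[...,0]>-.2)&(p[...,0]<0); q=p[m]
    print(nm,m.sum(),np.percentile(q,1,0).round(4),np.percentile(q,99,0).round(4))
```

```text
0.040136169903959344 25.00406116247177 [-0.47124849 -1.194011    9.81544827]
turn z 0.06 tilt [-0.001   0.0015 -1.    ] shift x 11.54 y 9.76 z 0.59 cm at rack [-0.1426 -0.1154] 0.2139
shallow 193 [-0.1433 -0.129 ] [-0.0123 -0.0641]
deep 455 [-0.157   0.0762] [-0.0271  0.1766]
```

Call:
{"method": "jog_arm", "body": {
  "deltas": [0,0,0,0.5,-0.5,-0.1,1,0,0,0,1,0,0,1,0,0,0,1.5,0,0,1,0,0,0,1.5,0,0,1,0,0,0,1.5,0,0,1,0,0,0,1.5,0,0,1,0,0,0,1.5,0,0,1,0,0,0,1.2,0,0,1]
}}

```text
t: 10.03
eef_pos: [0.4866, 0.0278, 0.2139]
tcp_rot: [2.261, 2.18, -0.003]
force: [-0.1, -4.7, 5.5]
gripper_width: 0.041
finger_force: 25.0
```

Call:
{"method": "jog_arm", "body": {
  "deltas": [0,0,0,0.8,0,0,1,0,0,0,0.5,0,0,1,0,0,0,0,0,0,1,0,0,0,0,0,0,1]
}}

```text
t: 10.37
eef_pos: [0.487, 0.0411, 0.2139]
tcp_rot: [-2.262, -2.18, 0.001]
force: [0.5, -0.5, 6.0]
gripper_width: 0.041
finger_force: 25.0
```

Run:
```python
from h import *
s=r.observe(); print(s["gripper_width"],s["finger_force"],s["force"]); go(-.04,0,.208)
im,P=look("t6"); Z=P[...,2]; p=rack(P)
for nm,y0,y1,h in(("shallow",-.1,.06,.036),("deep",.066,.2,.05)):
    m=(abs(Z-h)<.008)&(p[...,1]>y0)&(p[...,1]<y1)&(p[...,0]>-.2)&(p[...,0]<0); q=p[m]
    print(nm,m.sum(),np.percentile(q,1,0).round(4),np.percentile(q,99,0).round(4))
look("w6","wrist")
```

```text
0.041249933216848465 25.01191109418869 [ 0.45201123 -0.48692821  5.98409982]
turn z 0.08 tilt [ 1.e-04 -8.e-04 -1.e+00] shift x -0.04 y 10.71 z 0.59 cm at rack [-0.1471  0.0004] 0.2139
shallow 72 [-0.0431 -0.0494] [-0.0175  0.0435]
deep 459 [-0.1571  0.0762] [-0.0273  0.1764]
```

View pics/w6.png

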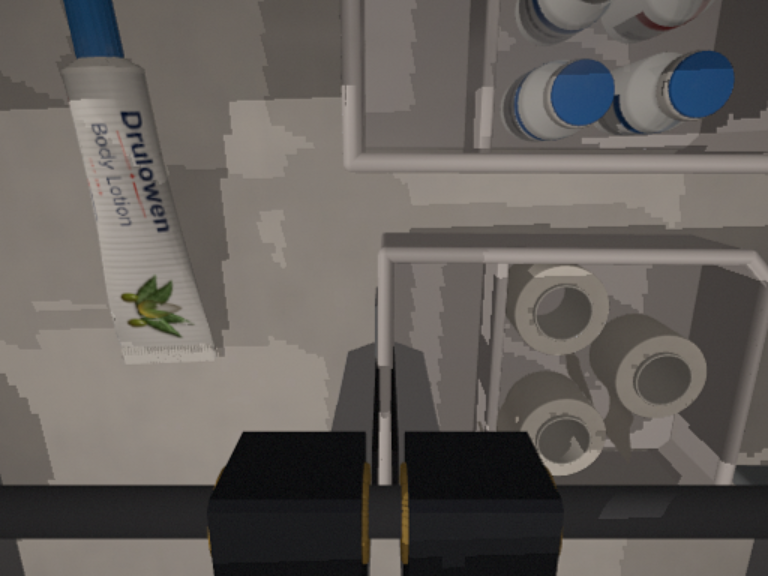

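The shallow bin is in the grip, lined up with the middle bay, and clear of the deep bin. The gap between them spans v≈170–240. I push it in.

Call:
{"method": "jog_arm", "body": {
  "deltas": [0,0,0,0,0.7,0,1,0,0,0,0,1.3,0,1,0,0,0,0,1.3,0,1,0,0,0,0,1.3,0,1,0,0,0,0,1.3,0,1,0,0,0,0,1.3,0,1,0,0,0,0,1.3,0,1,0,0,0,0,1.0,0,1]
}}

```text
t: 11.13
eef_pos: [0.579, 0.0377, 0.2138]
tcp_rot: [-2.255, -2.174, 0.013]
force: [-10.3, 0.0, 14.6]
gripper_width: 0.042
finger_force: 25.0
```

Call:
{"method": "jog_arm", "body": {
  "deltas": [0,0,0,0,0.5,0,1,0,0,0,0,0.3,0,1,0,0,0,0,0.2,0,1,0,0,0,0,0,0,1]
}}

```text
t: 11.47
eef_pos: [0.5885, 0.0373, 0.2138]
tcp_rot: [-2.255, -2.174, 0.013]
force: [-9.7, 0.6, 14.2]
gripper_width: 0.042
finger_force: 25.0
```

Call:
{"method": "jog_arm", "body": {
  "deltas": [0,0,0,0,0.3,0,1,0,0,0,0,0.2,0,1,0,0,0,0,0,0,1]
}}

```text
t: 11.72
eef_pos: [0.5937, 0.0371, 0.2138]
tcp_rot: [-2.256, -2.175, 0.012]
force: [-8.2, -0.1, 13.6]
gripper_width: 0.041
finger_force: 25.0
```

Run:
```python
from h import *
s=r.observe(); print(s["gripper_width"],s["finger_force"],s["force"]); go(-.04,0,.208)
```

```text
0.04060714830978262 24.9745711684227 [-8.22196476 -0.13334521 13.5658827 ]
turn z 0.11 tilt [ 2.000e-04 -1.150e-02 -9.999e-01] shift x -0.06 y 0.04 z 0.58 cm at rack [-0.0404  0.0006] 0.2138
```

Call:
{"method": "jog_arm", "body": {
  "deltas": [0,0,0,0,0.2,-0.2,1,0,0,0,0,0.2,0,1,0,0,0,0,0,0,1]
}}

```text
t: 11.97
eef_pos: [0.5996, 0.0368, 0.2142]
tcp_rot: [-2.258, -2.176, 0.007]
force: [-5.0, 1.2, -0.2]
gripper_width: 0.038
finger_force: 25.0
```

Call:
{"method": "jog_arm", "body": {
  "deltas": [0,0,0,0,0.2,0,1,0,0,0,0,0.2,0,1,0,0,0,0,0,0,1]
}}

```text
t: 12.22
eef_pos: [0.6012, 0.0367, 0.2139]
tcp_rot: [-2.254, -2.172, 0.016]
force: [-11.1, 2.6, 4.6]
gripper_width: 0.038
finger_force: 25.0
```

Call:
{"method": "jog_arm", "body": {
  "deltas": [0,0,0,0,0.3,0,1,0,0,0,0,0,0,1,0,0,0,0,0,0,1]
}}

```text
t: 12.47
eef_pos: [0.6023, 0.0368, 0.2138]
tcp_rot: [-2.251, -2.169, 0.022]
force: [-16.5, 2.1, 9.2]
gripper_width: 0.041
finger_force: 25.1
```

Run:
```python
from h import *
s=r.observe(); print(s["gripper_width"],s["finger_force"],s["force"]); go(-.04,0,.208)
p,R,_=pose(); print("grasp pt rack",rack(p+.18*R[:,2]))
look("w7","wrist")
```

```text
0.04077683879555845 25.070974230766296 [-16.4803882    2.13571993   9.17784297]
turn z 0.09 tilt [ 8.000e-04 -2.100e-02 -9.998e-01] shift x -0.06 y -0.83 z 0.58 cm at rack [-0.0317  0.0006] 0.2138
grasp pt rack [-0.03551916  0.00068757]
```

View pics/w7.png

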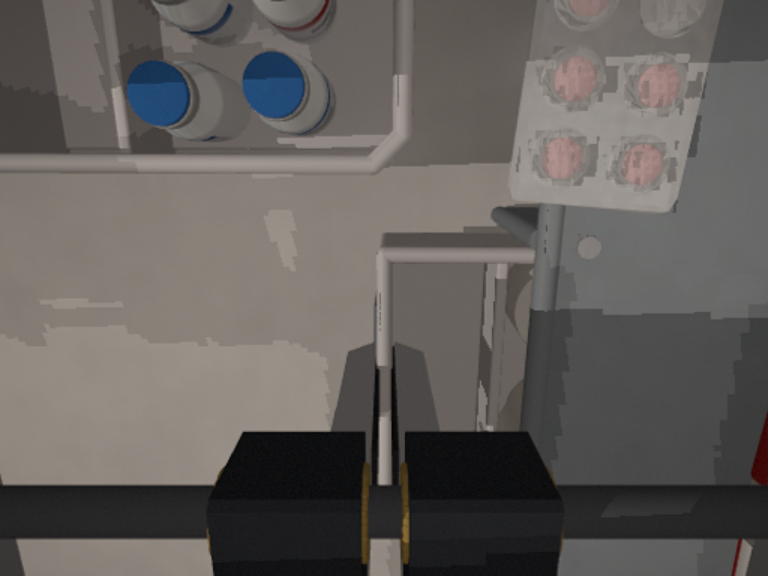

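The shallow bin stands in the middle bay, with its panel at u≈383 and the roof edge at u≈540. I check the distance from panel to roof edge, which should be 46 mm at home.

Run:
```python
from h import *
z=np.load("w7.npz"); P=z["P"]; Z=P[...,2]; p=rack(P)
for v in (172,185,200,215,225):
    row=p[v]; zz=Z[v]
    e=np.where((abs(zz-.063)<.004)&(np.arange(512)>335))[0].min(); b=np.where((abs(zz-.036)<.005)&(np.arange(512)>235)&(np.arange(512)<275))[0]
    print(v,"roof",row[e].round(4),"panel",row[b.min(),0].round(4) if len(b) else None,row[b.max(),0].round(4) if len(b) else None)
```

```text
172 roof [0.0051 0.0538] panel -0.0386 -0.0274
185 roof [0.005  0.0482] panel -0.0386 -0.0337
200 roof [0.005  0.0419] panel -0.0386 -0.0336
215 roof [0.005  0.0355] panel -0.0386 -0.0336
225 roof [0.0051 0.0308] panel -0.0386 -0.0335
```

Call:
{"method": "jog_arm", "body": {
  "deltas": [0,0,0,0,0,0,0.65,0,0,0,0,0,0,0.65,0,0,0,0,0,0,0.65,0,0,0,0,0,0,0.65,0,0,0,0,0,0,0.65,0,0,0,0,0,-2,0.65,0,0,0,0,0,-3,0.65,0,0,0,0,0,-3,0.65]
}}

```text
t: 13.18
eef_pos: [0.6094, 0.0357, 0.2961]
tcp_rot: [2.262, 2.179, 0.0]
force: [1.0, -0.5, 0.3]
gripper_width: 0.35
finger_force: 0.0
```

Run:
```python
from h import *
s=r.observe(); print(s["gripper_width"],s["finger_force"],s["force"]); go(-.1555,.125,.211)
```

```text
0.3504543964685574 0.0 [ 0.95154362 -0.49943436  0.29938599]
turn z 0.07 tilt [-4.e-04  6.e-04 -1.e+00] shift x 12.53 y -13.09 z 8.51 cm at rack [-0.0246 -0.0003] 0.2961
```

Call:
{"method": "jog_arm", "body": {
  "deltas": [0,0,0,2.1,-2.2,0,0.65,0,0,0,2.1,-2.2,0,0.65,0,0,0,2.1,-2.2,0,0.65,0,0,0,2.1,-2.2,0,0.65,0,0,0,2.1,-2.2,0,0.65,0,0,0,2.0,-2.1,0,0.65,0,0,0,0,0,0,0.65,0,0,0,0,0,0,0.65]
}}

```text
t: 13.85
eef_pos: [0.4825, 0.1665, 0.2964]
tcp_rot: [2.258, 2.181, 0.004]
force: [1.0, 0.4, 0.6]
gripper_width: 0.35
finger_force: 0.0
```

Run:
```python
from h import *
im,P=look("w8","wrist"); Z=P[...,2]
p=rack(P); m=(abs(Z-.0505)<.004)&(p[...,1]<.2)&(p[...,1]>.06)&(p[...,0]<-.14)&(p[...,0]>-.18)
q=p[m]; print(m.sum(),np.median(q,0),q.min(0),q.max(0))
print(cv2.fitLine((q*1000).astype(np.float32),cv2.DIST_HUBER,0,.01,.01).ravel())
m=(abs(Z-.0365)<.005)&(abs(p[...,1])<.045)&(p[...,0]<-.02)&(p[...,0]>-.06); print("shallow panel",m.sum(),np.median(p[m],0) if m.any() else 0)
go(np.median(q[:,0]),.125,.211)
```

```text
1279 [-0.15530768  0.13223104] [-0.15832689  0.07545197] [-0.14006774  0.17600284]
[ 6.0354858e-03  9.9998176e-01 -1.5505254e+02  1.2933722e+02]
shallow panel 0 0
turn z 0.14 tilt [ 0.      0.0037 -1.    ] shift x -0.00 y 0.03 z 8.54 cm at rack [-0.1556  0.125 ] 0.2964
```

Call:
{"method": "jog_arm", "body": {
  "deltas": [0,0,0,0,0,3.0,0.65,0,0,0,0,0,3.0,0.65,0,0,0,0,0,2.4,0.65,0,0,0,0,0,0,0.65,0,0,0,0,0,0,1,0,0,0,0,0,0,1,0,0,0,0,0,0,1,0,0,0,0,0,0,1]
}}

```text
t: 14.57
eef_pos: [0.4834, 0.1656, 0.2131]
tcp_rot: [2.261, 2.178, 0.005]
force: [-0.3, 0.4, -0.2]
gripper_width: 0.1
finger_force: 0.0
```

Call:
{"method": "jog_arm", "body": {
  "deltas": [0,0,0,0,0,0,1,0,0,0,0,0,0,1,0,0,0,0,0,-0.1,1,0,0,0,0,-0.6,0,1,0,0,0,0,-1,0,1,0,0,0,0,-1.0,0,1,0,0,0,0,0,0,1]
}}

```text
t: 15.15
eef_pos: [0.4541, 0.1667, 0.2129]
tcp_rot: [-2.261, -2.18, 0.002]
force: [-2.0, -0.2, 2.9]
gripper_width: 0.041
finger_force: 25.0
```

Run:
```python
from h import *
s=r.observe(); print(s["gripper_width"],s["finger_force"],s["force"]); go(-.1815,-.115,.211)
im,P=look("t9"); Z=P[...,2]; p=rack(P)
m=(abs(Z-.05)<.008)&(p[...,1]>.04)&(p[...,1]<.2)&(p[...,0]>-.22)&(p[...,0]<0); q=p[m]
print("deep",m.sum(),np.percentile(q,1,0).round(4),np.percentile(q,99,0).round(4))
m=(abs(Z-.034)<.01)&(p[...,1]>-.06)&(p[...,1]<.055)&(p[...,0]>-.1)&(p[...,0]<0); q=p[m]
print("shallow",m.sum(),np.percentile(q,1,0).round(4),np.percentile(q,99,0).round(4))
```

```text
0.04136977354318997 25.001749992370605 [-1.97899261 -0.24850075  2.93660409]
turn z 0.10 tilt [-1.0e-04 -1.5e-03 -1.0e+00] shift x -23.97 y 0.33 z 0.19 cm at rack [-0.1848  0.1247] 0.2129
deep 124 [-0.0915  0.076 ] [-0.0547  0.1756]
shallow 121 [-0.0385 -0.0464] [-0.0022  0.052 ]
```

Call:
{"method": "jog_arm", "body": {
  "deltas": [0,0,0,-0.6,0,0,1,0,0,0,-1.2,0,0,1,0,0,0,-1.6,0,0,1,0,0,0,-1.6,0,0,1,0,0,0,-1.6,0,0,1,0,0,0,-1.6,0,0,1,0,0,0,-1.6,0,0,1,0,0,0,-1.6,0,0,1]
}}

```text
t: 15.87
eef_pos: [0.4524, 0.0515, 0.2129]
tcp_rot: [2.263, 2.179, 0.002]
force: [0.1, 3.1, 3.3]
gripper_width: 0.039
finger_force: 25.0
```

Call:
{"method": "jog_arm", "body": {
  "deltas": [0,0,0,-1.6,0,0,1,0,0,0,-1.6,0,0,1,0,0,0,-1.6,0,0,1,0,0,0,-1.6,0,0,1,0,0,0,-1.6,0,0,1,0,0,0,-1.6,0,0,1,0,0,0,-1.6,0,0,1,0,0,0,-0.9,0,0,1]
}}

```text
t: 16.53
eef_pos: [0.4476, -0.0698, 0.2129]
tcp_rot: [2.264, 2.178, 0.001]
force: [-0.6, 4.7, 4.5]
gripper_width: 0.044
finger_force: 25.0
```

Call:
{"method": "jog_arm", "body": {
  "deltas": [0,0,0,-0.4,0,0,1,0,0,0,0,0,0,1,0,0,0,0,0,0,1]
}}

```text
t: 16.78
eef_pos: [0.4475, -0.0732, 0.2129]
tcp_rot: [2.261, 2.179, -0.002]
force: [-1.7, -4.7, 5.1]
gripper_width: 0.04
finger_force: 25.0
```

Run:
```python
from h import *
s=r.observe(); print(s["gripper_width"],s["finger_force"],s["force"]); go(-.037,-.1145,.211)
im,P=look("t10"); Z=P[...,2]; p=rack(P)
m=(abs(Z-.05)<.008)&(p[...,1]>-.19)&(p[...,1]<-.03)&(p[...,0]>-.22)&(p[...,0]<0); q=p[m]
print("deep",m.sum(),np.percentile(q,1,0).round(4),np.percentile(q,99,0).round(4))
m=(Z>.09)&(Z<.125)&(p[...,1]<-.18)&(p[...,1]>-.32)&(abs(p[...,0]+.1)<.07); print("can",np.median(P[m],0))
```

```text
0.04049612157448599 25.000725388526917 [-1.67392419 -4.71445368  5.11898972]
turn z 0.10 tilt [-2.2e-03  2.0e-04 -1.0e+00] shift x 0.08 y 14.52 z 0.19 cm at rack [-0.1822 -0.1153] 0.2129
deep 232 [-0.1829 -0.1616] [-0.0532 -0.0632]
can [ 0.52744093 -0.20510296  0.11240963]
```

Call:
{"method": "jog_arm", "body": {
  "deltas": [0,0,0,0,0.7,-0.1,1,0,0,0,0,1.3,0,1,0,0,0,0,1.5,0,1,0,0,0,0,1.5,0,1,0,0,0,0,1.5,0,1,0,0,0,0,1.5,0,1,0,0,0,0,1.5,0,1,0,0,0,0,1.5,0,1]
}}

```text
t: 17.5
eef_pos: [0.5573, -0.0756, 0.213]
tcp_rot: [-2.259, -2.179, 0.004]
force: [-3.5, 0.5, 2.8]
gripper_width: 0.042
finger_force: 25.0
```

Call:
{"method": "jog_arm", "body": {
  "deltas": [0,0,0,0,1.2,0,1,0,0,0,0,1.0,0,1,0,0,0,0,0.7,0,1,0,0,0,0,0.5,0,1,0,0,0,0,0,0,1]
}}

```text
t: 17.92
eef_pos: [0.5922, -0.0774, 0.213]
tcp_rot: [2.262, 2.18, 0.0]
force: [0.9, -1.0, -3.7]
gripper_width: 0.042
finger_force: 25.0
```

Call:
{"method": "jog_arm", "body": {
  "deltas": [0,0,0,0,0.3,0,1,0,0,0,0,0.3,0,1,0,0,0,0,0,0,1]
}}

```text
t: 18.17
eef_pos: [0.5951, -0.0772, 0.213]
tcp_rot: [-2.258, -2.175, 0.007]
force: [-6.7, 2.5, 1.3]
gripper_width: 0.043
finger_force: 25.0
```

Run:
```python
from h import *
s=r.observe(); print(s["gripper_width"],s["finger_force"],s["force"]); go(-.031,-.1145,.211)
p,R,_=pose(); print("grasp pt rack",rack(p+.18*R[:,2]))
```

```text
0.042502789240846876 25.017516911029816 [-6.65426992  2.48483255  1.25325948]
turn z 0.07 tilt [ 0.0014 -0.0077 -1.    ] shift x -0.09 y 0.36 z 0.20 cm at rack [-0.0346 -0.1136] 0.213
grasp pt rack [-0.03599456 -0.11339283]
```

Contact is near (grasp point at −0.036, as at the other bay's home). I push a little more, then check.

Call:
{"method": "jog_arm", "body": {
  "deltas": [0,0,0,0,0.3,0,1,0,0,0,0,0.3,0,1,0,0,0,0,0,0,1,0,0,0,0,0,0,1]
}}

```text
t: 18.5
eef_pos: [0.5971, -0.0773, 0.2128]
tcp_rot: [-2.251, -2.171, 0.019]
force: [-17.8, 0.7, 8.4]
gripper_width: 0.048
finger_force: 25.1
```

Run:
```python
from h import *
p,R,_=pose(); print(r.observe()["force"],"grasp pt rack",rack(p+.18*R[:,2]))
z,P=look("w11","wrist"); Z=P[...,2]; p=rack(P); U=np.arange(512)
for v in (185,200,215,225):
    e=np.where((abs(Z[v]-.063)<.004)&(U>330))[0].min(); b=np.where((abs(Z[v]-.05)<.005)&(U>235)&(U<275))[0]
    print(v,p[v,e].round(4),p[v,b.min(),0].round(4) if len(b) else None)
```

```text
[-17.78445663   0.73594328   8.44216606] grasp pt rack [-0.03592228 -0.11336726]
185 [ 0.0048 -0.0657] -0.0385
200 [ 0.0047 -0.0719] -0.0385
215 [ 0.0046 -0.0781] -0.0385
225 [ 0.0048 -0.0829] -0.0385
```

The deep bin is home, with 43.3 mm from panel to roof edge against 43.6 mm for the shallow bin. I release, go up and back off.

Call:
{"method": "jog_arm", "body": {
  "deltas": [0,0,0,0,0,0,0.65,0,0,0,0,0,0,0.65,0,0,0,0,0,0,0.65,0,0,0,0,0,0,0.65,0,0,0,0,0,0,0.65,0,0,0,0,0,-2,0.65,0,0,0,0,0,-3,0.65,0,0,0,0,0,-3,0.65]
}}

```text
t: 19.22
eef_pos: [0.6038, -0.0781, 0.2941]
tcp_rot: [-2.262, -2.18, 0.0]
force: [0.8, 0.3, -0.4]
gripper_width: 0.349
finger_force: 0.0
```

Call:
{"method": "jog_arm", "body": {
  "deltas": [0,0,0,0,-1,-3.5,0.65,0,0,0,0,-2,-3,0.65,0,0,0,1.5,-3,-2,0.65,0,0,0,1.5,-2,-1,0.65,0,0,0,0,0,0,0.65,0,0,0,0,0,0,0.65,0,0,0,0,0,0,0.65]
}}

```text
t: 19.8
eef_pos: [0.5252, -0.0453, 0.3889]
tcp_rot: [2.26, 2.179, 0.002]
force: [0.3, -0.8, -0.3]
gripper_width: 0.352
finger_force: 0.0
```

Run:
```python
from h import *
im,P=look("w12","wrist"); Z=P[...,2]; p=rack(P)
for nm,y,h in (("deep",-.114,.05),("shallow",0,.036)):
    m=(abs(Z-h)<.005)&(abs(p[...,1]-y)<.04)&(p[...,0]>-.07)&(p[...,0]<-.02); q=p[m]
    print(nm,m.sum(),np.median(q,0),np.median(Z[m]))
m=(abs(Z-.063)<.004)&(abs(p[...,1]+.05)<.08); print("roof edge",np.percentile(p[m][:,0],.5)); go(0,0)
```

```text
deep 407 [-0.03722363 -0.1116651 ] 0.049757127217358456
shallow 499 [-0.03685407  0.00242352] 0.03578429585850999
roof edge 0.004572431749396851
turn z 0.07 tilt [-5.e-04  9.e-04 -1.e+00] shift x 8.46 y 10.54 z 0.00 cm at rack [-0.1054 -0.0846] 0.3883
```

View pics/w12.png

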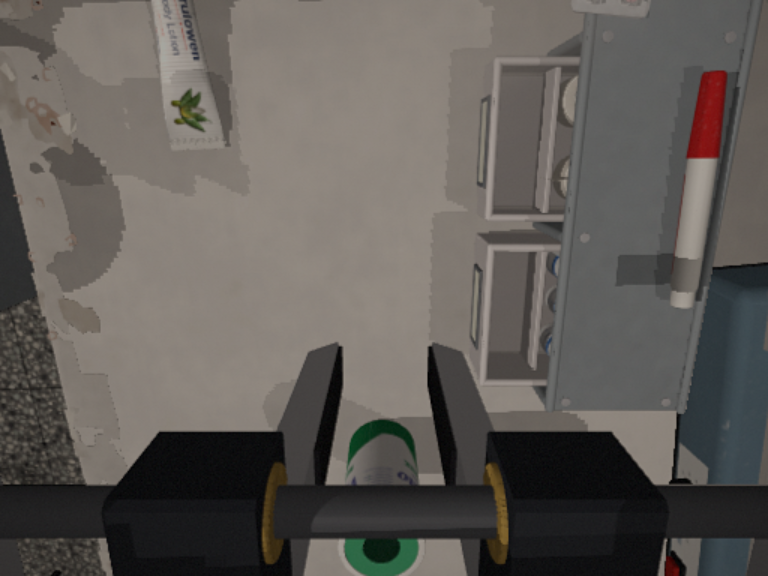

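Both bins are flat and home: shallow in the middle bay (panel at u≈490, v 60–215) and deep in the right bay (u≈485, v 235–385). The gripper is clear of everything, so I hand the job in.

```bash
python3 -c "
from bench import r
print(r.sign_off())"
```

```text
the job is handed in; nothing more can be done
None
```

The job is handed in at about 20 s of the 51 s allowed: the vial bin is home in the right bay, the plaster bin in the middle bay, the left bay is free, and the arm touched no bystander; no verdict came back.

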